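Load the run tray in reverse order

TASK

The four samples of a dilution series stand in coloured cups on the wooden rack, strongest at its orange end; load them into the black-walled run tray so that the weakest is run first. Put the vials in reverse order, one in each cell: the vial nearest the rack's orange end goes into the cell farthest from the tray's orange end, the next one into the next cell, and so on, until the vial farthest from the rack's orange end stands in the cell at the tray's orange end. Keep the vials upright all the way, and leave all four standing on the floors of their cells.

Things in the scene. Friction and masses are not known exactly. Their poses are not given: they have to be found in the camera images.
- vial_red: loose amber glass sample vial with a red screw cap and a paper label, 28 mm diameter (cap 25 mm), 61 mm tall (glass up to 45 mm, cap above), about 45 g. Origin: centre of its underside; z up along the vial; its yaw means nothing. It starts standing loosely in the red cup.
- vial_blue: loose amber glass sample vial with a blue screw cap and a paper label, 28 mm diameter (cap 25 mm), 61 mm tall (glass up to 45 mm, cap above), about 45 g. Origin: centre of its underside; z up along the vial; its yaw means nothing. It starts standing loosely in the blue cup.
- vial_green: loose amber glass sample vial with a green screw cap and a paper label, 28 mm diameter (cap 25 mm), 61 mm tall (glass up to 45 mm, cap above), about 45 g. Origin: centre of its underside; z up along the vial; its yaw means nothing. It starts standing loosely in the green cup.
- vial_yellow: loose amber glass sample vial with a yellow screw cap and a paper label, 28 mm diameter (cap 25 mm), 61 mm tall (glass up to 45 mm, cap above), about 45 g. Origin: centre of its underside; z up along the vial; its yaw means nothing. It starts standing loosely in the yellow cup.
- cup_red: red square plastic cup without lid, 48 x 48 mm outside, 19 mm high, wall 2.5 mm, floor 4 mm thick; fixed on the sample rack, where it marks the place in which the red-capped vial starts. Origin: centre of its underside, 12 mm above the table; axes as the rack's.
- cup_blue: blue square plastic cup without lid, 48 x 48 mm outside, 19 mm high, wall 2.5 mm, floor 4 mm thick; fixed on the sample rack, where it marks the place in which the blue-capped vial starts. Origin: centre of its underside, 12 mm above the table; axes as the rack's.
- cup_green: green square plastic cup without lid, 48 x 48 mm outside, 19 mm high, wall 2.5 mm, floor 4 mm thick; fixed on the sample rack, where it marks the place in which the green-capped vial starts. Origin: centre of its underside, 12 mm above the table; axes as the rack's.
- cup_yellow: yellow square plastic cup without lid, 48 x 48 mm outside, 19 mm high, wall 2.5 mm, floor 4 mm thick; fixed on the sample rack, where it marks the place in which the yellow-capped vial starts. Origin: centre of its underside, 12 mm above the table; axes as the rack's.
- sample_rack: fixed wooden board 75 x 260 x 12 mm with the four coloured cups in a row and a raised orange bar (20 mm wide, top 26 mm above the table) across its +y end. Origin: centre of its underside, at table height; y along the row towards the orange end, x across, z up. Cups at y = +75, +25, -25, -75 mm, x = 0, their order varies. Left or right of the robot's middle.
- run_tray: fixed white base 85 x 260 x 12 mm with a black-walled tray of four empty square cells with grey floors in a row and an orange bar (as the rack's) across its +y end. Origin: centre of its underside, at table height; y along the row towards the orange end, x across, z up. Cell centres y = +75, +25, -25, -75 mm, x = 0; cells 47 x 47 mm inside, floor 16 mm, tops of 3 mm walls 31 mm above the table.
Mind the look-alikes: they are no part of the job. Leave any purple or turquoise look-alike of the vial_red alone.

How it is judged:
By the outcome, as a careful person would: the job done as asked, in the order asked, and still so for the second after the job is handed in, with the robot touching nothing.
It also fails if it takes over 112 s, if anything falls off the work surface, if the arm or the gripper's body presses on something with over 40 N, if the wrist force passes 120 N, or if a joint passes its speed limit or range.

ROBOT

A 6-joint arm with a two-finger parallel gripper is mounted at the origin on the work surface. World frame = base frame: x ahead of the robot, y to its left, z up, the work surface at z = 0. Lengths are in m, angles in degrees, forces in N, time in s.
With the tool pointing down it reaches from about 0.375 to 0.975 m from the base axis. Payload 3.8 kg.
Tool frame: the origin (TCP) lies between the finger pads; the fingertips stand 25 mm ahead of it and the grasp point (between the pads) lies 6 mm ahead of it; z points along the fingers, y is the line along which they close (so a half turn about z gives the same grasp; the last joint's range is limited). The gripper opens to 88 mm and grips with 3 to 60 N. Pads are 18 mm wide; open, the fingers measure 123 mm over their backs; the gripper's body (75 mm by 187 mm) begins 45 mm behind the grasp point.
Start: joints at [63.833, 15.12, 91.902, -0, 72.978, -2.114], TCP at [0.275, 0.616, 0.264] pointing down, gripper open.
Joint ranges: [-150.88, 150.88], [-54.13, 125.18], [17.81, 147.31], [-75.09, 255.09], [0, 152.58], [-146.25, 146.25]. Speed limits (degrees/s): [147.25, 147.25, 180, 180, 180, 180].

INTERFACE

Orientations are given as a 3x3 rotation matrix whose columns are the frame's x, y, z axes.
In Python, from plant import status, imaging, ticket gives the robot as it stands.
- The arm moves only by the shell command python3 -m jog 'ROWS'. ROWS is JSON, a list of rows, each a list of 3 entries, a list of its own where there are three numbers: the turn, a rotation vector about the tool's x, y, z in degrees, then the shift along the tool's x, y, z in m, then the finger opening in m, from 0 to 0.0881. A call has exactly 8 rows; each row is the pose to reach, as a shift and turn from the pose commanded when the call began, along the tool's axes at that moment; what a row does not reach only later rows make up. A row lasts 1/12 s, in which the tool goes at most 41.7 mm and 7.16 degrees, less where a joint would pass 70% of its speed; a pose out of reach is approached as far as the arm can. A call with a gripper value outside its range is refused whole. The fingers move at their own pace and stop on an object; the grip force is fixed at half the most. Time passes only in rows, so rows that repeat a pose let the fingers close, or fill a call up. It gives the time, the measured TCP pose, the force, the opening and the grip force at its end, in the units of the state.
- status.observe(): the state, without advancing time (a new reading comes with each control period).
- imaging.camera(name): name is "side" or "top" or "wrist"; returns (picture, depth): 384x512x3 uint8, blue, green, red; 384x512 float32, m along the optical axis (not along the pixel's ray), 0 where there is no reading.
- imaging.calibration(name): a dict with "mtx" (3x3 intrinsics, pixels), "R" (3x3) and "t" (3): a world point X has camera coordinates R X + t. Camera axes: x right, y down, z forward; pixel columns grow to the right and rows downward; lengths in m; the calibration is good to about 2 mm. A picture is of the moment at which its call begins: read the wrist's pose just before it. calibration takes no time and is no camera call; for the wrist camera it gives the pose at the moment of the call.
- ticket.close_job(): hands the job in; it is judged then, once.
The state is a dict: "clock": time; "joint_pos": joint angles; "dq": joint speeds; "joint_torque": joint torques, N m; "position": TCP position; "orientation": TCP orientation; "ft_force": force on the tool from outside, world axes, zero at the start; "torque": the same for the moment, N m; "gripper_width": finger opening in m; "grasp_force": force on a finger pad.
Only numpy, scipy, OpenCV 4.12 (cv2) and the standard library are available. Lean on these libraries where they do the work, as an engineer would, in place of code of your own. Each camera call takes 0.05 s, during which the arm holds its last target. There are 200 camera calls.

## Working session

There is one attempt and no reset: what is moved stays moved. The work goes in short steps, Python scripts to look and compute and a shell command to move; the robot and the scene stay as the last step left them, time stands still between calls to the robot, and variables do not carry over. Pictures are saved under pics/ and viewed, at most 14 in all, crops included, and the job is handed in when it is done.

```bash
ls; mkdir -p pics; python3 - <<'E'
from plant import status, imaging
import cv2,numpy as np
s=status.observe();print({k:np.round(v,3).tolist() for k,v in s.items()})
for n in("top","side"):
    p,d=imaging.camera(n);cv2.imwrite(f"pics/{n}0.png",p);np.save(f"pics/{n}0.npy",d)
    c=imaging.calibration(n);print(n,np.round(c["mtx"],1).tolist(),np.round(c["R"],3).tolist(),np.round(c["t"],3))
E
```

```text
pics
{'clock': 0.0, 'joint_pos': [63.834, 15.167, 91.978, -0.0, 72.976, -2.113], 'dq': [-0.005, 0.01, 0.098, -0.034, 0.054, -0.086], 'joint_torque': [-0.003, -50.212, -35.687, 0.073, 0.03, -0.0], 'position': [0.275, 0.616, 0.262], 'orientation': [[-0.913, 0.408, -0.001], [0.408, 0.913, -0.002], [0.0, -0.002, -1.0]], 'ft_force': [-0.527, 0.68, 0.029], 'torque': [0.001, -0.012, -0.026], 'grasp_force': 0.0, 'gripper_width': 0.088}
top [[432.3, 0.0, 254.7], [0.0, 432.3, 190.4], [0.0, 0.0, 1.0]] [[0.027, -0.999, 0.017], [-0.986, -0.03, -0.163], [0.163, -0.012, -0.987]] [-0.021  0.575  0.945]
side [[349.4, 0.0, 258.1], [0.0, 349.4, 190.9], [0.0, 0.0, 1.0]] [[0.71, -0.704, 0.01], [-0.384, -0.4, -0.832], [0.59, 0.587, -0.554]] [-0.418  0.24   0.463]
```

View pics/top0.png

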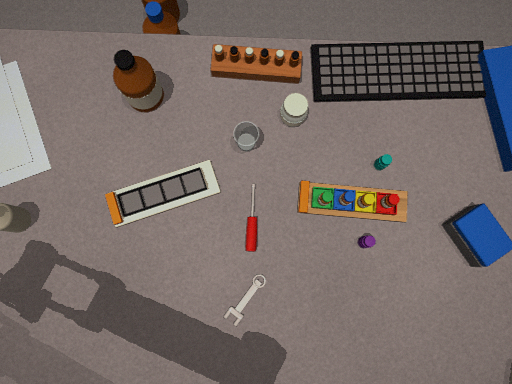

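View pics/side0.png

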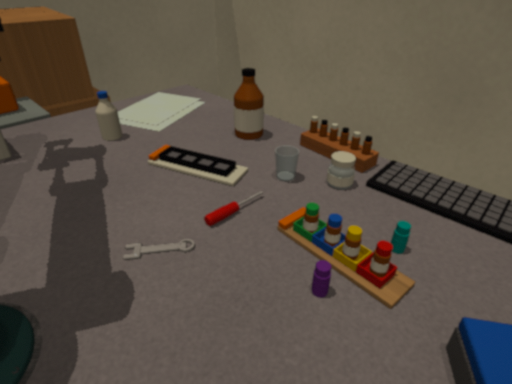

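The top view shows the rack's orange bar at (305,196), then green (323,198), blue (346,199), yellow (367,201) and red (389,203). The tray's orange bar is at (113,208), with cells running to (190,182). The look-alikes are purple at (367,241) and turquoise at (384,161); neither stands in a cup. The side view confirms the rack order: green, blue, yellow, red from the orange bar.

```bash
cat > h.py <<'E'
import cv2,numpy as np
from plant import imaging
def world(n,d):
    c=imaging.calibration(n);v,u=np.mgrid[:d.shape[0],:d.shape[1]]
    r=np.linalg.inv(c["mtx"])@np.stack([u.ravel(),v.ravel(),np.ones(u.size)])
    X=c["R"].T@(r*d.ravel()-np.array(c["t"]).reshape(3,1))
    return X.T.reshape(*d.shape,3)
HUE={"red":(172,6),"orange":(7,17),"yellow":(22,33),"green":(45,80),"teal":(82,98),"blue":(102,122),"purple":(125,165)}
def mask(p,k,s=110,v=50):
    h=cv2.cvtColor(p,cv2.COLOR_BGR2HSV);a,b=HUE[k]
    H=h[...,0];m=(H>=a)&(H<=b) if a<b else (H>=a)|(H<=b)
    return m&(h[...,1]>s)&(h[...,2]>v)
E
python3 - <<'E'
from h import *
for n in("top","side"):
    p=cv2.imread(f"pics/{n}0.png");d=np.load(f"pics/{n}0.npy");W=world(n,d);Z=W[...,2]
    print(n,"table z",np.median(Z[(d>0)]).round(4))
    tall=(d>0)&(Z>.06 if n=="x" else (Z>.055))&(Z<.1)&(W[...,0]>.35)&(W[...,0]<.8)
    for k in("green","blue","yellow","red","teal","purple"):
        m=mask(p,k)&tall&(np.abs(W[...,1])<.5)
        nn,l,st,ce=cv2.connectedComponentsWithStats(m.astype(np.uint8))
        for i in range(1,nn):
            if st[i,4]<12: continue
            q=W[l==i];zt=np.percentile(q[:,2],90);t=q[q[:,2]>zt-.005]
            print(k,ce[i].round(0),st[i,4],"mean",q.mean(0).round(4),"topmid",((t.min(0)+t.max(0))/2).round(4),"ztop",zt.round(4))
    o=mask(p,"orange",140)&(Z>.019)&(Z<.033)&(d>0)
    nn,l,st,ce=cv2.connectedComponentsWithStats(o.astype(np.uint8))
    for i in range(1,nn):
        if st[i,4]>40:print("orange",ce[i].round(0),st[i,4],W[l==i].mean(0).round(4))
    if n=="top":
        sub=np.zeros_like(o);sub[150:235,95:230]=1
        for nm,m in(("black",sub&(p.max(2)<45)&(Z>.024)&(Z<.04)),("trayhi",sub&(Z>.006)&(Z<.04)&~0)):
            q=W[m][:,:2].astype(np.float32);r=cv2.minAreaRect(q);print(nm,len(q),np.round(r[0],4),np.round(r[1],4),r[2],"mean",q.mean(0).round(4))
        sub=np.zeros_like(o);sub[170:230,290:415]=1
        q=W[sub&(Z>.006)&(Z<.03)][:,:2].astype(np.float32);r=cv2.minAreaRect(q);print("rack",r)
E
```

```text
top table z -0.0
green [327. 196.] 97 mean [ 0.5628 -0.1658  0.076 ] topmid [ 0.5629 -0.1656  0.0769] ztop 0.0785
blue [349. 196.] 96 mean [ 0.5647 -0.2157  0.0764] topmid [ 0.5643 -0.215   0.0779] ztop 0.0785
blue [468. 230.] 628 mean [ 0.4978 -0.4822  0.0701] topmid [ 0.4954 -0.4765  0.0729] ztop 0.0736
yellow [369. 199.] 92 mean [ 0.5599 -0.2594  0.0764] topmid [ 0.5601 -0.2599  0.0772] ztop 0.0785
red [393. 199.] 108 mean [ 0.5606 -0.3135  0.0754] topmid [ 0.5609 -0.3139  0.0768] ztop 0.0783
teal [386. 159.] 90 mean [ 0.6558 -0.3053  0.0605] topmid [ 0.6562 -0.3053  0.0623] ztop 0.0634
purple [369. 241.] 92 mean [ 0.467  -0.2635  0.0607] topmid [ 0.4667 -0.2628  0.0613] ztop 0.0629
orange [255.  76.] 214 [0.8636 0.0029 0.026 ]
orange [304. 196.] 273 [ 0.5683 -0.1201  0.0255]
orange [113. 208.] 279 [0.5283 0.3223 0.0255]
black 313 [0.5697 0.212 ] [0.0527 0.2007] 20.60440444946289 mean [0.5701 0.2121]Traceback (most recent call last):
  File "<stdin>", line 20, in <module>
cv2.error: OpenCV(4.12.0) /io/opencv/modules/imgproc/src/convhull.cpp:143: error: (-215:Assertion failed) total >= 0 && (depth == CV_32F || depth == CV_32S) in function 'convexHull'
```

```bash
python3 - <<'E'
import cv2
p=cv2.imread("pics/top0.png");cv2.imwrite("pics/crop0.png",cv2.resize(p[145:255,290:420],None,fx=5,fy=5,interpolation=cv2.INTER_CUBIC))
E
```

```text
(no output)
```

View pics/crop0.png

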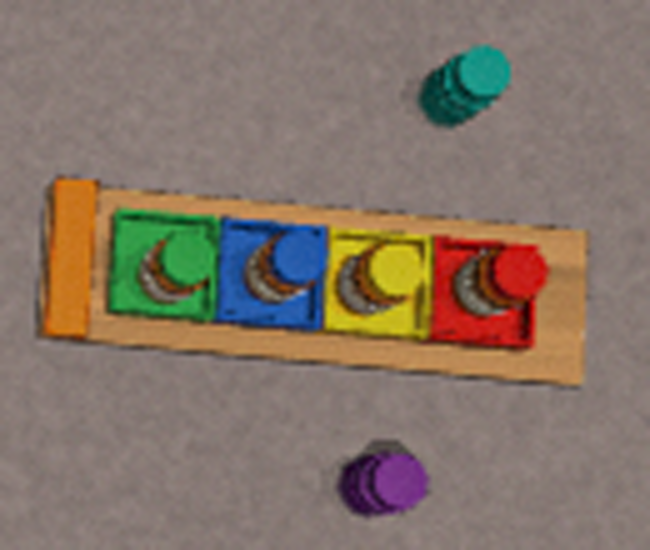

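The enlarged crop confirms the four capped vials in their cups: green, blue, yellow and red, from the bar outward. Turquoise and purple stand off the rack. Heights of 0.077 m and spacings of about 50 mm fit. The tray centre is (0.570, 0.212), turned about 20.6°, with the bar 118 mm from the centre (nominal 120).

Cells in the order green, blue, yellow, red: (.5965,.1418), (.5788,.1886), (.5612,.2354), (.5435,.2822).

```bash
python3 -m jog '[[[0,0,7],[-0.026,-0.027,0],0.06],[[0,0,14],[-0.052,-0.054,0],0.06],[[0,0,21],[-0.078,-0.08,0],0.06],[[0,0,28],[-0.104,-0.107,0],0.06],[[0,0,35],[-0.13,-0.134,0],0.06],[[0,0,42],[-0.156,-0.16,0],0.06],[[0,0,49],[-0.182,-0.187,0],0.06],[[0,0,56],[-0.208,-0.214,0],0.06]]'
cat > go.py <<'E'
# print tool-axis move (m, deg) from the measured pose to a world TCP target with tool y along world x
import sys,numpy as np
from scipy.spatial.transform import Rotation as Ro
from plant import status
s=status.observe();R=np.array(s["orientation"]);p=np.array(s["position"])
G=np.array([[0,1,0],[1,0,0],[0,0,-1.]])
t=np.array([float(a) for a in sys.argv[1:4]])
print("clock",round(s["clock"],2),"pos",p.round(4),"w",round(s["gripper_width"],4),"gf",round(s["grasp_force"],1),"F",np.round(s["ft_force"],1))
print("turn",Ro.from_matrix(R.T@G).as_rotvec(degrees=True).round(2),"shift",(R.T@(t-p)).round(4))
E
python3 go.py .563 -.166 .17
```

```text
clock: 0.77
position: [0.3778, 0.3343, 0.2632]
orientation: [[-0.167, 0.986, -0.0], [0.986, 0.167, -0.0], [-0.0, -0.0, -1.0]]
ft_force: [0.7, 0.6, -0.3]
gripper_width: 0.0599
grasp_force: 0.0
clock 0.77 pos [0.3778 0.3343 0.2632] w 0.0599 gf 0.0 F [ 0.7  0.6 -0.3]
turn [-0.03  0.03  9.63] shift [-0.5242  0.099   0.0934]
```

```bash
python3 -m jog '[[[0,0,5],[-0.03,0.006,0],0.06],[[0,0,9.6],[-0.065,0.012,0],0.06],[[0,0,9.6],[-0.1,0.018,0],0.06],[[0,0,9.6],[-0.135,0.025,0],0.06],[[0,0,9.6],[-0.17,0.03,0],0.06],[[0,0,9.6],[-0.2,0.036,0],0.06],[[0,0,9.6],[-0.23,0.042,0],0.06],[[0,0,9.6],[-0.25,0.047,0],0.06]]' >/dev/null
python3 go.py .563 -.166 .17
```

```text
clock 1.43 pos [0.4675 0.0956 0.2634] w 0.0603 gf 0.0 F [ 0.5 -0.1 -0.4]
turn [-0.02  0.05  0.26] shift [-0.2619  0.0944  0.0936]
```

```bash
python3 -m jog '[[[0,0,0],[-0.04,0.015,0.015],0.06],[[0,0,0],[-0.08,0.03,0.03],0.06],[[0,0,0],[-0.12,0.045,0.045],0.06],[[0,0,0],[-0.16,0.06,0.06],0.06],[[0,0,0],[-0.2,0.075,0.075],0.06],[[0,0,0],[-0.235,0.09,0.085],0.06],[[0,0,0],[-0.26,0.0945,0.0935],0.06],[[0,0,0],[-0.26,0.0945,0.0935],0.06]]' >/dev/null
python3 - <<'E'
from h import *
p,d=imaging.camera("wrist");cv2.imwrite("pics/w1.png",p)
E
python3 go.py .563 -.166 .061
```

```text
clock 2.15 pos [ 0.5626 -0.1642  0.1678] w 0.0599 gf 0.0 F [-0.6  1.3  0.9]
turn [-0.2  -0.04  0.09] shift [-0.0018  0.0008  0.1068]
```

View pics/w1.png

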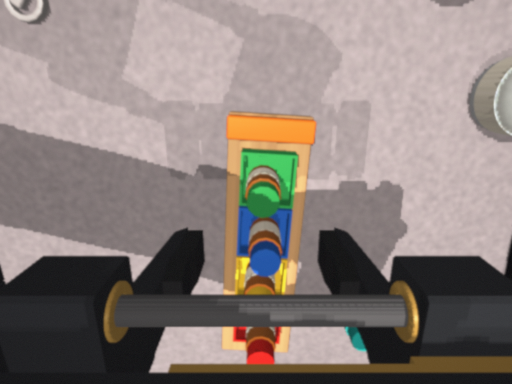

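The wrist view has the caps along column 262, midway between the fingers (190 and 330). Green is at (263,197). I'll cross-check the cap positions from the wrist view.

```bash
python3 - <<'E'
from h import *
p,d=imaging.camera("wrist");W=world("wrist",d)
for k in("green","blue"):
    q=W[mask(p,k)&(d>0)&(W[...,2]>.06)&(W[...,2]<.1)];t=q[q[:,2]>.072];print(k,len(q),((t.min(0)+t.max(0))/2).round(4),t.mean(0).round(4))
E
```

```text
green 912 [ 0.5638 -0.1635  0.0755] [ 0.564  -0.1626  0.0769]
blue 828 [ 0.565  -0.1975  0.0754] [ 0.5657 -0.2121  0.0767]
```

```bash
python3 -m jog '[[[0,0,0],[-0.001,0.001,0.025],0.06],[[0,0,0],[-0.001,0.001,0.05],0.06],[[0,0,0],[-0.001,0.001,0.075],0.06],[[0,0,0],[-0.001,0.001,0.095],0.06],[[0,0,0],[-0.001,0.001,0.107],0.06],[[0,0,0],[-0.001,0.001,0.107],0.06],[[0,0,0],[-0.001,0.001,0.107],0.06],[[0,0,0],[-0.001,0.001,0.107],0.06]]'>/dev/null; python3 go.py .5635 -.165 .061
python3 -m jog '[[[0,0,0],[0,0,0],0.03],[[0,0,0],[0,0,0],0.02],[[0,0,0],[0,0,0],0.02],[[0,0,0],[0,0,0],0.02],[[0,0,0],[0,0,0],0.02],[[0,0,0],[0,0,0],0.02],[[0,0,0],[0,0,0],0.02],[[0,0,0],[0,0,0],0.02]]' >/dev/null
python3 go.py .5635 -.165 .161
```

```text
clock 2.87 pos [ 0.5655 -0.162   0.0649] w 0.0601 gf 0.0 F [0.8 0.4 0.9]
turn [0.14 0.04 0.39] shift [-0.0029 -0.0021  0.0039]
clock 3.53 pos [ 0.5646 -0.1625  0.0636] w 0.027 gf 30.0 F [-0.7  0.3  2.9]
turn [0.02 0.01 0.35] shift [-0.0025 -0.0011 -0.0974]
```

```bash
python3 -m jog '[[[0,0,0],[0,0,-0.01],0.02],[[0,0,0],[0,0,-0.03],0.02],[[0,0,0],[0,0,-0.055],0.02],[[0,0,0],[0,0,-0.08],0.02],[[0,0,0],[0,0,-0.095],0.02],[[0,0,0],[0,0,-0.1],0.02],[[0,0,0],[0,0,-0.1],0.02],[[0,0,0],[0,0,-0.1],0.02]]'>/dev/null; python3 go.py .5965 .1418 .16
python3 -m jog '[[[0,0,0],[0.015,0.002,0],0.02],[[0,0,0],[0.04,0.004,0],0.02],[[0,0,0],[0.07,0.007,0],0.02],[[0,0,0],[0.1,0.01,0],0.02],[[0,0,0],[0.13,0.014,0],0.02],[[0,0,0],[0.16,0.017,0],0.02],[[0,0,0],[0.185,0.02,0],0.02],[[0,0,0],[0.2,0.022,0],0.02]]' >/dev/null
python3 go.py .5965 .1418 .16
```

```text
clock 4.2 pos [ 0.564  -0.1622  0.1628] w 0.027 gf 30.0 F [ 0.   0.3 -0.4]
turn [-0.03 -0.01  0.35] shift [0.3038 0.0344 0.0028]
clock 4.87 pos [0.5837 0.0403 0.1608] w 0.0267 gf 30.0 F [-0.4 -0.7 -0.8]
turn [-0.23 -0.04  0.44] shift [0.1014 0.0136 0.0008]
```

```bash
python3 -m jog '[[[0,0,0],[0.025,0.003,0],0.02],[[0,0,0],[0.05,0.007,0],0.02],[[0,0,0],[0.075,0.01,0],0.02],[[0,0,0],[0.095,0.013,0],0.02],[[0,0,0],[0.1,0.013,0],0.02],[[0,0,0],[0.1,0.013,0],0.02],[[0,0,0],[0.1,0.013,0],0.02],[[0,0,0],[0.1,0.013,0],0.02]]'>/dev/null; python3 go.py .5965 .1418 .064
python3 - <<'E'
from h import *
p,d=imaging.camera("wrist");cv2.imwrite("pics/w2.png",p)
p,d=imaging.camera("side");cv2.imwrite("pics/s2.png",cv2.resize(p[90:240,100:300],None,fx=3,fy=3))
E
```

```text
clock 5.53 pos [0.5969 0.1368 0.1622] w 0.0272 gf 30.0 F [-0.4 -0.7 -0.2]
turn [-0.1   0.05  0.32] shift [ 0.0051 -0.0002  0.0982]
```

View pics/w2.png

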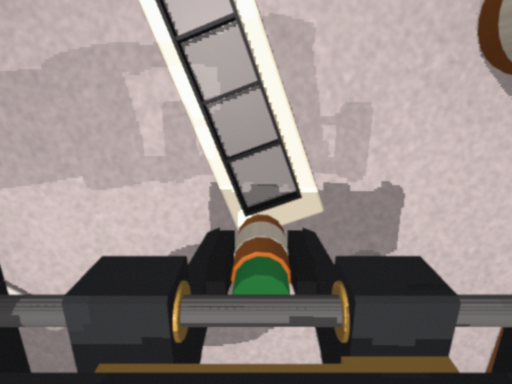

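View pics/s2.png

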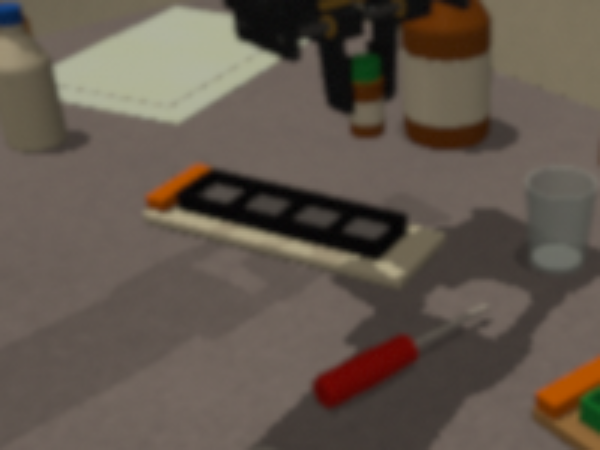

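The wrist view shows the green vial upright in the grip, with the near cell at (262,180) ahead and four cells in line. I'll cross-check the cell centres from this view before lowering.

```bash
python3 - <<'E'
from h import *
p,d=imaging.camera("wrist");W=world("wrist",d);Z=W[...,2]
m=((Z>.024)&(Z<.04)&(d>0)&(p.max(2)<60));m[230:]=0
q=W[m][:,:2].astype(np.float32)
a=np.deg2rad(20.6);ey=np.array([-np.sin(a),np.cos(a)]);ex=np.array([np.cos(a),np.sin(a)]);c=np.array([.5697,.212])
l=(q-c)@np.c_[ex,ey];print(len(q),"tray frame x",np.percentile(l[:,0],[1,99]).round(4),"y",np.percentile(l[:,1],[1,99]).round(4))
print("crosswall y hist",[(round(b,3),int(n)) for n,b in zip(*np.histogram(l[np.abs(l[:,0])<.02,1],40)) if n>15])
E
```

```text
1330 tray frame x [-0.0228  0.0274] y [-0.0992  0.0749]
crosswall y hist [(np.float64(-0.1), 210), (np.float64(-0.051), 183), (np.float64(-0.002), 27), (np.float64(0.046), 80)]
```

```bash
python3 -m jog '[[[0,0,0],[0.006,0,0.01],0.02],[[0,0,0],[0.006,0,0.03],0.02],[[0,0,0],[0.006,0,0.055],0.02],[[0,0,0],[0.006,0,0.075],0.02],[[0,0,0],[0.006,0,0.088],0.02],[[0,0,0],[0.006,0,0.094],0.02],[[0,0,0],[0.006,0,0.097],0.02],[[0,0,0],[0.006,0,0.097],0.02]]'>/dev/null; python3 go.py .5965 .1418 .064
python3 -m jog '[[[0,0,0],[0,0,0],0.02],[[0,0,0],[0,0,0],0.02],[[0,0,0],[0,0,0],0.02],[[0,0,0],[0,0,0],0.02],[[0,0,0],[0,0,0],0.02],[[0,0,0],[0,0,0],0.02],[[0,0,0],[0,0,0],0.02],[[0,0,0],[0,0,0],0.02]]'>/dev/null; python3 go.py .5965 .1418 .064
```

```text
clock 6.35 pos [0.5975 0.1438 0.0659] w 0.0272 gf 30.0 F [-0.4 -0.7 -0.1]
turn [-0.02  0.    0.34] shift [-0.002  -0.0011  0.0019]
clock 7.02 pos [0.5975 0.1438 0.0663] w 0.0273 gf 30.0 F [0.6 1.3 0.2]
turn [ 0.   -0.    0.34] shift [-0.002  -0.001   0.0023]
```

```bash
python3 -m jog '[[[0,0,0],[0,0,0.001],0.02],[[0,0,0],[0,0,0.002],0.02],[[0,0,0],[0,0,0.002],0.02],[[0,0,0],[0,0,0.002],0.02],[[0,0,0],[0,0,0.002],0.035],[[0,0,0],[0,0,0.002],0.045],[[0,0,0],[0,0,0.002],0.06],[[0,0,0],[0,0,0.002],0.06]]'>/dev/null; python3 go.py .5965 .1418 .064
python3 -m jog '[[[0,0,0],[0,0,-0.01],0.06],[[0,0,0],[0,0,-0.03],0.06],[[0,0,0],[0,0,-0.06],0.06],[[0,0,0],[0,0,-0.09],0.06],[[0,0,0],[0,0,-0.1],0.06],[[0,0,0],[0,0,-0.1],0.06],[[0,0,0],[0,0,-0.1],0.06],[[0,0,0],[0,0,-0.1],0.06]]'>/dev/null; python3 go.py .565 -.2145 .163
python3 -m jog '[[[0,0,0],[-0.03,-0.003,0],0.06],[[0,0,0],[-0.07,-0.006,0],0.06],[[0,0,0],[-0.11,-0.01,0],0.06],[[0,0,0],[-0.15,-0.014,0],0.06],[[0,0,0],[-0.19,-0.018,0],0.06],[[0,0,0],[-0.23,-0.022,0],0.06],[[0,0,0],[-0.27,-0.025,0],0.06],[[0,0,0],[-0.3,-0.027,0],0.06]]'>/dev/null; python3 go.py .565 -.2145 .163
python3 - <<'E'
from h import *
p,d=imaging.camera("top");cv2.imwrite("pics/t3.png",p);W=world("top",d)
q=W[mask(p,"green")&(W[...,2]>.06)&(W[...,2]<.1)&(W[...,1]>0)];print(len(q),((q.min(0)+q.max(0))/2).round(4),q.max(0).round(4))
E
```

```text
clock 7.68 pos [0.5977 0.1439 0.0643] w 0.0518 gf 0.0 F [ 0.7 -0.4  0.3]
turn [ 0.01 -0.    0.35] shift [-0.0021 -0.0012  0.0003]
clock 8.35 pos [0.5964 0.1436 0.1626] w 0.0599 gf 0.0 F [-0.2 -1.1 -0.1]
turn [-0.15  0.03  0.35] shift [-3.579e-01 -3.360e-02 -1.000e-04]
clock 9.02 pos [ 0.5701 -0.1587  0.1615] w 0.06 gf 0.0 F [0.4 0.8 0.5]
turn [-0.25 -0.04  0.29] shift [-0.0558 -0.0054 -0.0015]
95 [0.5953 0.1388 0.0752] [0.607  0.1502 0.0819]
```

View pics/t3.png

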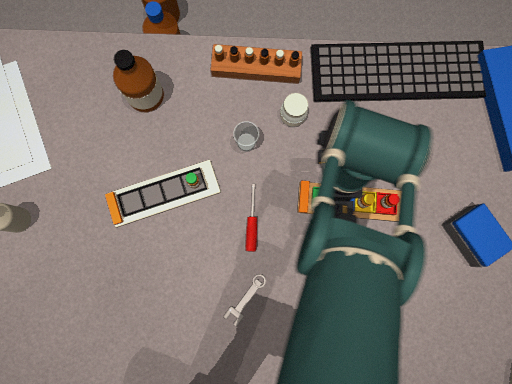

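The top view shows green upright in the tray's far cell at (191,180). Blue is next. Vials sit about 3 mm further towards -y than the wrist view suggested, so I'll trust the top view.

```bash
python3 -m jog '[[[0,0,0],[-0.03,-0.003,0],0.06],[[0,0,0],[-0.05,-0.005,0.0],0.06],[[0,0,0],[-0.058,-0.005,0.02],0.06],[[0,0,0],[-0.058,-0.005,0.045],0.06],[[0,0,0],[-0.058,-0.005,0.07],0.06],[[0,0,0],[-0.058,-0.005,0.09],0.06],[[0,0,0],[-0.058,-0.005,0.098],0.06],[[0,0,0],[-0.058,-0.005,0.098],0.06]]'>/dev/null; python3 go.py .565 -.2165 .0635
```

```text
clock 9.73 pos [ 0.5644 -0.2127  0.0616] w 0.06 gf 0.0 F [ 0.1 -0.1  0.1]
turn [-0.46 -0.2   0.35] shift [-0.0038  0.0006 -0.0019]
```

Settle, correct by 3 mm along the row, grasp, lift and carry to the second cell.

```bash
python3 -m jog '[[[0,0,0],[-0.002,0,0],0.06],[[0,0,0],[-0.002,0,0],0.06],[[0,0,0],[-0.002,0,0],0.03],[[0,0,0],[-0.002,0,0],0.02],[[0,0,0],[-0.002,0,0],0.02],[[0,0,0],[-0.002,0,0],0.02],[[0,0,0],[-0.002,0,0],0.02],[[0,0,0],[-0.002,0,0],0.02]]'>/dev/null; python3 go.py .565 -.2165 .0635
python3 -m jog '[[[0,0,0],[0,0,0],0.02],[[0,0,0],[0,0,-0.01],0.02],[[0,0,0],[0,0,-0.03],0.02],[[0,0,0],[0,0,-0.055],0.02],[[0,0,0],[0,0,-0.08],0.02],[[0,0,0],[0,0,-0.095],0.02],[[0,0,0],[0,0,-0.1],0.02],[[0,0,0],[0,0,-0.1],0.02]]'>/dev/null; python3 go.py .5788 .1896 .16
python3 -m jog '[[[0,0,0],[0.015,0.001,0],0.02],[[0,0,0],[0.04,0.002,0],0.02],[[0,0,0],[0.07,0.003,0],0.02],[[0,0,0],[0.1,0.004,0],0.02],[[0,0,0],[0.13,0.005,0],0.02],[[0,0,0],[0.16,0.006,0],0.02],[[0,0,0],[0.185,0.007,0],0.02],[[0,0,0],[0.2,0.008,0],0.02]]' >/dev/null
python3 go.py .5788 .1896 .16
```

```text
clock 10.4 pos [ 0.5679 -0.2164  0.0667] w 0.0274 gf 30.0 F [-0.8 -0.2  1.7]
turn [0.03 0.02 0.35] shift [-0.0001 -0.0029  0.0032]
clock 11.07 pos [ 0.5689 -0.2168  0.1685] w 0.0272 gf 30.0 F [-0.4  0.3 -0.7]
turn [0.21 0.09 0.35] shift [0.4063 0.0124 0.0079]
clock 11.73 pos [ 0.5725 -0.0127  0.1638] w 0.0272 gf 30.0 F [ 0.2  0.1 -0.4]
turn [-0.25 -0.08  0.44] shift [0.2023 0.0079 0.0041]
```

```bash
python3 -m jog '[[[0,0,0],[0.03,0.001,0],0.02],[[0,0,0],[0.065,0.002,0],0.02],[[0,0,0],[0.1,0.004,0],0.02],[[0,0,0],[0.135,0.006,0],0.02],[[0,0,0],[0.165,0.007,0],0.02],[[0,0,0],[0.19,0.008,0],0.02],[[0,0,0],[0.202,0.008,0],0.02],[[0,0,0],[0.202,0.008,0],0.02]]'>/dev/null; python3 -m jog '[[[0,0,0],[0,0,0],0.02],[[0,0,0],[0,0,0],0.02],[[0,0,0],[0,0,0],0.02],[[0,0,0],[0,0,0],0.02],[[0,0,0],[0,0,0],0.02],[[0,0,0],[0,0,0],0.02],[[0,0,0],[0,0,0],0.02],[[0,0,0],[0,0,0],0.02]]'>/dev/null;python3 go.py .5788 .1896 .0667
```

```text
clock 13.07 pos [0.5814 0.1854 0.1663] w 0.0275 gf 30.0 F [-0.4  0.  -0.5]
turn [ 0.01 -0.    0.32] shift [ 0.0042 -0.0026  0.0996]
```

Apply the correction and lower to about 1 mm above contact, then check.

```bash
python3 -m jog '[[[0,0,0],[0.004,-0.002,0.01],0.02],[[0,0,0],[0.004,-0.002,0.03],0.02],[[0,0,0],[0.004,-0.002,0.055],0.02],[[0,0,0],[0.004,-0.002,0.075],0.02],[[0,0,0],[0.004,-0.002,0.09],0.02],[[0,0,0],[0.004,-0.002,0.097],0.02],[[0,0,0],[0.004,-0.002,0.099],0.02],[[0,0,0],[0.004,-0.002,0.099],0.02]]'>/dev/null; python3 -m jog '[[[0,0,0],[0,0,0],0.02],[[0,0,0],[0,0,0],0.02],[[0,0,0],[0,0,0],0.02],[[0,0,0],[0,0,0],0.02],[[0,0,0],[0,0,0],0.02],[[0,0,0],[0,0,0],0.02],[[0,0,0],[0,0,0],0.02],[[0,0,0],[0,0,0],0.02]]'>/dev/null;python3 go.py .5788 .1896 .0667
```

```text
clock 14.4 pos [0.5793 0.1897 0.0672] w 0.027 gf 30.0 F [ 0.7 -0.  -0.2]
turn [ 0.   -0.    0.34] shift [-0.0001 -0.0005  0.0005]
```

```bash
python3 -m jog '[[[0,0,0],[0,0,0.001],0.02],[[0,0,0],[0,0,0.001],0.02],[[0,0,0],[0,0,0.001],0.02],[[0,0,0],[0,0,0.001],0.035],[[0,0,0],[0,0,0.001],0.045],[[0,0,0],[0,0,0.001],0.06],[[0,0,0],[0,0,0.001],0.06],[[0,0,0],[0,0,0.001],0.06]]'>/dev/null; python3 go.py .5788 .1896 .064
python3 -m jog '[[[0,0,0],[0,0,-0.01],0.06],[[0,0,0],[0,0,-0.03],0.06],[[0,0,0],[0,0,-0.06],0.06],[[0,0,0],[0,0,-0.09],0.06],[[0,0,0],[0,0,-0.1],0.06],[[0,0,0],[0,0,-0.1],0.06],[[0,0,0],[0,0,-0.1],0.06],[[0,0,0],[0,0,-0.1],0.06]]'>/dev/null; python3 go.py .56 -.2605 .163
python3 -m jog '[[[0,0,0],[-0.03,-0.002,0],0.06],[[0,0,0],[-0.07,-0.004,0],0.06],[[0,0,0],[-0.11,-0.006,0],0.06],[[0,0,0],[-0.15,-0.008,0],0.06],[[0,0,0],[-0.19,-0.01,0],0.06],[[0,0,0],[-0.23,-0.012,0],0.06],[[0,0,0],[-0.265,-0.014,0],0.06],[[0,0,0],[-0.3,-0.016,0],0.06]]'>/dev/null; python3 go.py .56 -.2605 .163
python3 -m jog '[[[0,0,0],[-0.03,-0.001,0],0.06],[[0,0,0],[-0.07,-0.003,0],0.06],[[0,0,0],[-0.11,-0.004,0],0.06],[[0,0,0],[-0.135,-0.004,0],0.06],[[0,0,0],[-0.15,-0.004,0],0.06],[[0,0,0],[-0.15,-0.004,0],0.06],[[0,0,0],[-0.15,-0.004,0],0.06],[[0,0,0],[-0.15,-0.004,0],0.06]]'>/dev/null
python3 -m jog '[[[0,0,0],[0,0,0],0.06],[[0,0,0],[0,0,0],0.06],[[0,0,0],[0,0,0],0.06],[[0,0,0],[0,0,0],0.06],[[0,0,0],[0,0,0],0.06],[[0,0,0],[0,0,0],0.06],[[0,0,0],[0,0,0],0.06],[[0,0,0],[0,0,0],0.06]]'>/dev/null
python3 go.py .56 -.2605 .0645
python3 - <<'E'
from h import *
p,d=imaging.camera("top");cv2.imwrite("pics/t4.png",p);W=world("top",d)
for k in("green","blue","yellow","red"):
    q=W[mask(p,k)&(W[...,2]>.06)&(W[...,2]<.1)&(W[...,1]>-.4)&(W[...,0]<.7)]
    if len(q):print(k,len(q),((q.min(0)+q.max(0))/2).round(4),q.max(0).round(4))
E
```

```text
clock 15.07 pos [0.5792 0.1897 0.0661] w 0.058 gf 0.0 F [ 0.9  0.2 -0.2]
turn [-0.01  0.    0.35] shift [-0.0001 -0.0004  0.0021]
clock 15.73 pos [0.5781 0.1894 0.1646] w 0.0599 gf 0.0 F [ 0.8 -1.   0.3]
turn [-0.14  0.04  0.35] shift [-0.4498 -0.0208  0.002 ]
clock 16.4 pos [ 0.563  -0.1119  0.1636] w 0.06 gf 0.0 F [ 0.8  0.2 -1.2]
turn [-0.25 -0.06  0.32] shift [-0.1486 -0.0039  0.0004]
clock 17.73 pos [ 0.562  -0.2604  0.1663] w 0.0599 gf 0.0 F [-0.2  0.1  0.3]
turn [0.01 0.   0.35] shift [-1.000e-04 -2.000e-03  1.018e-01]
green 98 [0.5953 0.139  0.0705] [0.607  0.1503 0.0804]
blue 102 [0.5773 0.1893 0.0726] [0.5887 0.201  0.0801]
yellow 95 [ 0.5765 -0.0635  0.0709] [0.6047 0.1437 0.0808]
red 1 [0.5708 0.1799 0.0617] [0.5708 0.1799 0.0617]
```

View pics/t4.png

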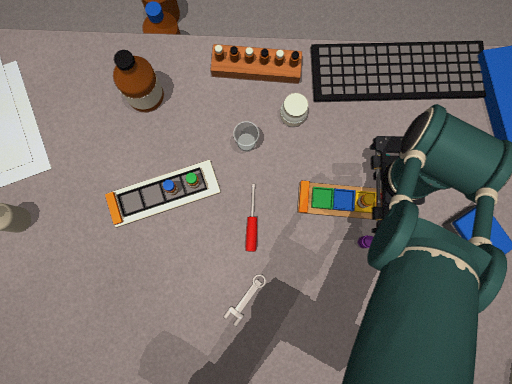

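Green (191,180) and blue (169,186) are in cells one and two counted from the far end. Yellow is still in its cup at (367,201), and purple has not moved. Next I'll descend on yellow, grip, lift and carry.

```bash
python3 -m jog '[[[0,0,0],[0,-0.002,0.025],0.06],[[0,0,0],[0,-0.002,0.05],0.06],[[0,0,0],[0,-0.002,0.075],0.06],[[0,0,0],[0,-0.002,0.095],0.06],[[0,0,0],[0,-0.002,0.102],0.06],[[0,0,0],[0,-0.002,0.102],0.06],[[0,0,0],[0,-0.002,0.102],0.06],[[0,0,0],[0,-0.002,0.102],0.06]]'>/dev/null; python3 go.py .56 -.2605 .0645
python3 -m jog '[[[0,0,0],[0,0,0],0.04],[[0,0,0],[0,0,0],0.03],[[0,0,0],[0,0,0],0.02],[[0,0,0],[0,0,0],0.02],[[0,0,0],[0,0,0],0.02],[[0,0,0],[0,0,0],0.02],[[0,0,0],[0,0,0],0.02],[[0,0,0],[0,0,0],0.02]]'>/dev/null; python3 go.py .56 -.2605 .0645
python3 -m jog '[[[0,0,0],[0,0,0],0.02],[[0,0,0],[0,0,-0.01],0.02],[[0,0,0],[0,0,-0.03],0.02],[[0,0,0],[0,0,-0.055],0.02],[[0,0,0],[0,0,-0.08],0.02],[[0,0,0],[0,0,-0.095],0.02],[[0,0,0],[0,0,-0.1],0.02],[[0,0,0],[0,0,-0.1],0.02]]'>/dev/null; python3 go.py .5612 .236 .16
python3 -m jog '[[[0,0,0],[0.015,0,0],0.02],[[0,0,0],[0.04,0,0],0.02],[[0,0,0],[0.075,0,0],0.02],[[0,0,0],[0.11,0,0],0.02],[[0,0,0],[0.145,0,0],0.02],[[0,0,0],[0.18,0,0],0.02],[[0,0,0],[0.215,0,0],0.02],[[0,0,0],[0.25,0,0],0.02]]' >/dev/null
python3 go.py .5612 .236 .16
```

```text
clock 18.45 pos [ 0.5612 -0.261   0.0659] w 0.0603 gf 0.0 F [ 1.2 -0.1 -0.7]
turn [0.14 0.07 0.34] shift [ 0.0006 -0.0012  0.0014]
clock 19.12 pos [ 0.5603 -0.2605  0.0646] w 0.027 gf 30.0 F [0.6 0.4 3. ]
turn [0.03 0.01 0.35] shift [ 0.     -0.0003  0.0001]
clock 19.78 pos [ 0.5609 -0.2609  0.1663] w 0.0271 gf 30.0 F [-1.2  0.5 -0.6]
turn [0.17 0.09 0.35] shift [0.4969 0.0033 0.0055]
clock 20.45 pos [ 0.5561 -0.0077  0.1619] w 0.027 gf 30.0 F [-0.3  0.9 -0.9]
turn [-0.25 -0.04  0.34] shift [0.2437 0.0065 0.002 ]
```

```bash
python3 -m jog '[[[0,0,0],[0.035,0.001,0],0.02],[[0,0,0],[0.07,0.002,0],0.02],[[0,0,0],[0.11,0.003,0],0.02],[[0,0,0],[0.15,0.004,0],0.02],[[0,0,0],[0.19,0.005,0],0.02],[[0,0,0],[0.225,0.006,0],0.02],[[0,0,0],[0.244,0.006,0],0.02],[[0,0,0],[0.244,0.006,0],0.02]]'>/dev/null; python3 -m jog '[[[0,0,0],[0,0,0],0.02],[[0,0,0],[0,0,0],0.02],[[0,0,0],[0,0,0],0.02],[[0,0,0],[0,0,0],0.02],[[0,0,0],[0,0,0],0.02],[[0,0,0],[0,0,0],0.02],[[0,0,0],[0,0,0],0.02],[[0,0,0],[0,0,0],0.02]]'>/dev/null;python3 go.py .5612 .236 .0646
```

```text
clock 21.78 pos [0.5632 0.2332 0.1644] w 0.0273 gf 30.0 F [-0.5 -0.8 -0.5]
turn [ 0.02 -0.01  0.3 ] shift [ 0.0028 -0.002   0.0998]
```

```bash
python3 -m jog '[[[0,0,0],[0.003,-0.002,0.01],0.02],[[0,0,0],[0.003,-0.002,0.03],0.02],[[0,0,0],[0.003,-0.002,0.055],0.02],[[0,0,0],[0.003,-0.002,0.075],0.02],[[0,0,0],[0.003,-0.002,0.09],0.02],[[0,0,0],[0.003,-0.002,0.097],0.02],[[0,0,0],[0.003,-0.002,0.099],0.02],[[0,0,0],[0.003,-0.002,0.099],0.02]]'>/dev/null; python3 -m jog '[[[0,0,0],[0,0,0],0.02],[[0,0,0],[0,0,0],0.02],[[0,0,0],[0,0,0],0.02],[[0,0,0],[0,0,0],0.02],[[0,0,0],[0,0,0],0.02],[[0,0,0],[0,0,0],0.02],[[0,0,0],[0,0,0],0.02],[[0,0,0],[0,0,0],0.02]]'>/dev/null;python3 go.py .5612 .236 .0646
```

```text
clock 23.12 pos [0.561  0.2366 0.0653] w 0.0274 gf 30.0 F [ 0.5  0.4 -0.2]
turn [ 0.01 -0.    0.35] shift [-0.0006  0.0002  0.0007]
```

Release, lift, and go to red at (.561,-.314): about -0.55 along tool x and 0 across.

```bash
python3 -m jog '[[[0,0,0],[0,0,0.001],0.02],[[0,0,0],[0,0,0.001],0.02],[[0,0,0],[0,0,0.001],0.02],[[0,0,0],[0,0,0.001],0.035],[[0,0,0],[0,0,0.001],0.045],[[0,0,0],[0,0,0.001],0.06],[[0,0,0],[0,0,0.001],0.06],[[0,0,0],[0,0,0.001],0.06]]'>/dev/null; python3 go.py .5612 .236 .064
python3 -m jog '[[[0,0,0],[0,0,-0.01],0.06],[[0,0,0],[0,0,-0.03],0.06],[[0,0,0],[0,0,-0.06],0.06],[[0,0,0],[0,0,-0.09],0.06],[[0,0,0],[0,0,-0.1],0.06],[[0,0,0],[0,0,-0.1],0.06],[[0,0,0],[0,0,-0.1],0.06],[[0,0,0],[0,0,-0.1],0.06]]'>/dev/null
python3 -m jog '[[[0,0,0],[-0.03,0,0],0.06],[[0,0,0],[-0.07,0,0],0.06],[[0,0,0],[-0.11,0,0],0.06],[[0,0,0],[-0.15,0,0],0.06],[[0,0,0],[-0.19,0,0],0.06],[[0,0,0],[-0.23,0,0],0.06],[[0,0,0],[-0.265,0,0],0.06],[[0,0,0],[-0.3,0,0],0.06]]'>/dev/null
python3 -m jog '[[[0,0,0],[-0.03,0,0],0.06],[[0,0,0],[-0.07,0,0],0.06],[[0,0,0],[-0.11,0,0],0.06],[[0,0,0],[-0.15,0,0],0.06],[[0,0,0],[-0.19,0,0],0.06],[[0,0,0],[-0.22,0,0],0.06],[[0,0,0],[-0.24,0,0],0.06],[[0,0,0],[-0.25,0,0],0.06]]'>/dev/null
python3 -m jog '[[[0,0,0],[0,0,0],0.06],[[0,0,0],[0,0,0],0.06],[[0,0,0],[0,0,0],0.06],[[0,0,0],[0,0,0],0.06],[[0,0,0],[0,0,0],0.06],[[0,0,0],[0,0,0],0.06],[[0,0,0],[0,0,0],0.06],[[0,0,0],[0,0,0],0.06]]'>/dev/null
python3 go.py .561 -.3145 .0645
```

```text
clock 23.78 pos [0.5609 0.2366 0.0642] w 0.0585 gf 0.0 F [ 0.7 -0.3  0.2]
turn [-0.    0.    0.35] shift [-0.0006  0.0003  0.0002]
clock 26.45 pos [ 0.5645 -0.3129  0.1645] w 0.0602 gf 0.0 F [ 0.3  0.  -0.6]
turn [0.02 0.01 0.39] shift [-0.0016 -0.0035  0.1   ]
```

```bash
python3 -m jog '[[[0,0,0],[-0.002,-0.003,0.025],0.06],[[0,0,0],[-0.002,-0.003,0.05],0.06],[[0,0,0],[-0.002,-0.003,0.075],0.06],[[0,0,0],[-0.002,-0.003,0.093],0.06],[[0,0,0],[-0.002,-0.003,0.1],0.06],[[0,0,0],[-0.002,-0.003,0.1],0.06],[[0,0,0],[-0.002,-0.003,0.1],0.06],[[0,0,0],[-0.002,-0.003,0.1],0.06]]'>/dev/null; python3 go.py .561 -.3145 .0645
python3 -m jog '[[[0,0,0],[0,0,0],0.04],[[0,0,0],[0,0,0],0.03],[[0,0,0],[0,0,0],0.02],[[0,0,0],[0,0,0],0.02],[[0,0,0],[0,0,0],0.02],[[0,0,0],[0,0,0],0.02],[[0,0,0],[0,0,0],0.02],[[0,0,0],[0,0,0],0.02]]'>/dev/null; python3 go.py .561 -.3145 .0645
python3 -m jog '[[[0,0,0],[0,0,0],0.02],[[0,0,0],[0,0,-0.01],0.02],[[0,0,0],[0,0,-0.03],0.02],[[0,0,0],[0,0,-0.055],0.02],[[0,0,0],[0,0,-0.08],0.02],[[0,0,0],[0,0,-0.095],0.02],[[0,0,0],[0,0,-0.1],0.02],[[0,0,0],[0,0,-0.1],0.02]]'>/dev/null
python3 -m jog '[[[0,0,0],[0.015,0,0],0.02],[[0,0,0],[0.04,-0.001,0],0.02],[[0,0,0],[0.075,-0.002,0],0.02],[[0,0,0],[0.11,-0.003,0],0.02],[[0,0,0],[0.145,-0.005,0],0.02],[[0,0,0],[0.18,-0.006,0],0.02],[[0,0,0],[0.215,-0.007,0],0.02],[[0,0,0],[0.25,-0.008,0],0.02]]' >/dev/null
python3 go.py .5435 .2825 .16
```

```text
clock 27.12 pos [ 0.5625 -0.316   0.0659] w 0.0598 gf 0.0 F [-0.5 -0.1  0. ]
turn [0.13 0.08 0.35] shift [ 0.0015 -0.0015  0.0014]
clock 27.78 pos [ 0.5616 -0.3155  0.0646] w 0.0271 gf 30.0 F [0.1 0.2 3.2]
turn [0.03 0.01 0.35] shift [ 0.001  -0.0006  0.0001]
clock 29.12 pos [ 0.5494 -0.0627  0.1619] w 0.0269 gf 30.0 F [-0.2  0.1  0.4]
turn [-0.24 -0.06  0.34] shift [ 0.3452 -0.0039  0.0023]
```

```bash
python3 -m jog '[[[0,0,0],[0.035,0,0],0.02],[[0,0,0],[0.07,-0.001,0],0.02],[[0,0,0],[0.11,-0.002,0],0.02],[[0,0,0],[0.145,-0.003,0],0.02],[[0,0,0],[0.18,-0.004,0],0.02],[[0,0,0],[0.215,-0.004,0],0.02],[[0,0,0],[0.25,-0.004,0],0.02],[[0,0,0],[0.28,-0.004,0],0.02]]'>/dev/null; python3 -m jog '[[[0,0,0],[0.03,0,0],0.02],[[0,0,0],[0.055,0,0],0.02],[[0,0,0],[0.065,0,0],0.02],[[0,0,0],[0.065,0,0],0.02],[[0,0,0],[0.065,0,0],0.02],[[0,0,0],[0.065,0,0],0.02],[[0,0,0],[0.065,0,0],0.02],[[0,0,0],[0.065,0,0],0.02]]'>/dev/null;python3 go.py .5435 .2825 .0646
```

```text
clock 30.45 pos [0.5457 0.2782 0.1641] w 0.027 gf 30.0 F [-1.4 -0.7  0.1]
turn [-0.02  0.02  0.25] shift [ 0.0044 -0.0022  0.0995]
```

```bash
python3 -m jog '[[[0,0,0],[0.004,-0.002,0.01],0.02],[[0,0,0],[0.004,-0.002,0.03],0.02],[[0,0,0],[0.004,-0.002,0.055],0.02],[[0,0,0],[0.004,-0.002,0.075],0.02],[[0,0,0],[0.004,-0.002,0.09],0.02],[[0,0,0],[0.004,-0.002,0.097],0.02],[[0,0,0],[0.004,-0.002,0.099],0.02],[[0,0,0],[0.004,-0.002,0.099],0.02]]'>/dev/null; python3 -m jog '[[[0,0,0],[0,0,0],0.02],[[0,0,0],[0,0,0],0.02],[[0,0,0],[0,0,0],0.02],[[0,0,0],[0,0,0],0.02],[[0,0,0],[0,0,0],0.02],[[0,0,0],[0,0,0],0.02],[[0,0,0],[0,0,0],0.02],[[0,0,0],[0,0,0],0.02]]'>/dev/null;python3 go.py .5435 .2825 .0646
```

```text
clock 31.78 pos [0.5437 0.2835 0.0652] w 0.0269 gf 30.0 F [-0.6  0.2  0.3]
turn [ 0.   -0.    0.35] shift [-0.001  -0.0002  0.0006]
```

Release, lift, and move off to the right to clear the view.

```bash
python3 -m jog '[[[0,0,0],[0,0,0.001],0.02],[[0,0,0],[0,0,0.001],0.02],[[0,0,0],[0,0,0.001],0.02],[[0,0,0],[0,0,0.001],0.035],[[0,0,0],[0,0,0.001],0.045],[[0,0,0],[0,0,0.001],0.06],[[0,0,0],[0,0,0.001],0.06],[[0,0,0],[0,0,0.001],0.06]]'>/dev/null
python3 -m jog '[[[0,0,0],[0,0,-0.01],0.06],[[0,0,0],[0,0,-0.03],0.06],[[0,0,0],[0,0,-0.06],0.06],[[0,0,0],[0,0,-0.09],0.06],[[0,0,0],[0,0,-0.12],0.06],[[0,0,0],[0,0,-0.13],0.06],[[0,0,0],[0,0,-0.13],0.06],[[0,0,0],[0,0,-0.13],0.06]]'>/dev/null
python3 -m jog '[[[0,0,0],[-0.03,0,0],0.06],[[0,0,0],[-0.07,0,0],0.06],[[0,0,0],[-0.11,0,0],0.06],[[0,0,0],[-0.15,0,0],0.06],[[0,0,0],[-0.19,0,0],0.06],[[0,0,0],[-0.23,0,0],0.06],[[0,0,0],[-0.265,0,0],0.06],[[0,0,0],[-0.3,0,0],0.06]]'>/dev/null
python3 -m jog '[[[0,0,0],[-0.03,0,0],0.06],[[0,0,0],[-0.06,0,0],0.06],[[0,0,0],[-0.09,0,0],0.06],[[0,0,0],[-0.11,0,0],0.06],[[0,0,0],[-0.12,0,0],0.06],[[0,0,0],[-0.12,0,0],0.06],[[0,0,0],[-0.12,0,0],0.06],[[0,0,0],[-0.12,0,0],0.06]]'>/dev/null
python3 - <<'E'
from h import *
a=np.deg2rad(20.6);ey=np.array([-np.sin(a),np.cos(a)]);ex=np.array([np.cos(a),np.sin(a)])
p,d=imaging.camera("top");W=world("top",d)
for k in("red","yellow","blue","green"):
    m=mask(p,k)&(W[...,2]>.06)&(W[...,2]<.1)&(W[...,1]>0)&(W[...,0]<.65)&(W[...,1]<.4)
    nn,l,st,_=cv2.connectedComponentsWithStats(m.astype(np.uint8));q=W[l==1+st[1:,4].argmax()]
    c=((q.min(0)+q.max(0))/2)[:2]-[.5697,.212];print(k,len(q),"tray xy",(c@ex).round(4),(c@ey).round(4),"z",np.median(q[:,2]).round(4))
s,_=imaging.camera("side")
f=lambda i:cv2.resize(i,(450,330),interpolation=cv2.INTER_CUBIC)
cv2.imwrite("pics/end.png",np.vstack([f(p[145:240,95:225]),f(s[120:210,130:260])])[:, :][:660] if 0 else cv2.resize(np.hstack([f(p[145:240,95:225]),f(s[120:210,130:260])]),(800,293)))
E
python3 go.py .56 -.14 .19
```

```text
red 111 tray xy -0.0007 0.0765 z 0.0765
yellow 102 tray xy -0.0006 0.0267 z 0.0765
blue 101 tray xy -0.0008 -0.0241 z 0.0765
green 96 tray xy -0.0024 -0.0772 z 0.0769
clock 34.55 pos [ 0.5461 -0.1351  0.1938] w 0.06 gf 0.0 F [1.2 1.1 0.2]
turn [-0.04 -0.03  0.44] shift [-0.005   0.0139  0.0038]
```

View pics/end.png

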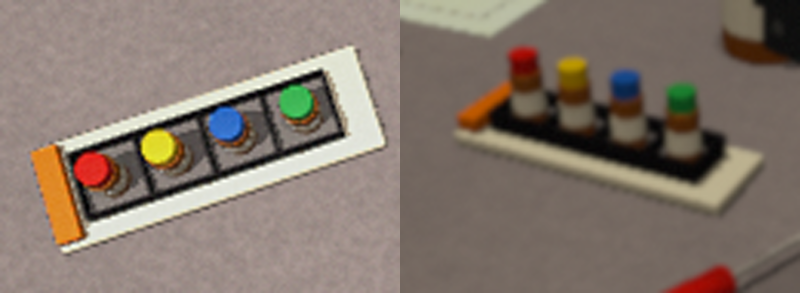

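All four vials stand upright, centred and at floor height. From the orange end they run red (100,170), yellow (163,148), blue (226,126), green (297,105), which is the reverse of the rack order.

```bash
python3 -c "from plant import ticket;print(ticket.close_job())"
```

```text
the job is handed in; nothing more can be done
None
```

The job is handed in at about 35 s: the final images show all four vials upright on their cell floors, in the order red, yellow, blue, green from the tray's orange end (the rack order reversed); the hand-in gave no verdict.

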